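# Refit the gland bush and the square-bored handwheel of a slanted valve

## Robot

A 7-joint arm with a two-finger parallel gripper is mounted at the origin on a cart in front of the work surface, level with it; the furniture and walls round the work are solid. World frame = base frame: x ahead of the robot, y to its left, z up, the work surface at z = 0. Lengths are in m, angles in degrees, forces in N, time in s.
With the tool pointing down it reaches from about 0.425 to 1.025 m from the base axis. Payload 9.4 kg.
Tool frame: the origin (TCP) lies on the front face of the gripper's body, between the roots of the fingers; the fingertips stand 73 mm ahead of it and the grasp point (between the pads) lies 54 mm ahead of it; z points along the fingers, y is the line along which they close (so a half turn about z gives the same grasp; the last joint's range is limited). The gripper opens to 85 mm and grips with 20 to 120 N. Pads are 22 mm wide; open, the fingers measure 114 mm over their backs; the gripper's body (76 mm by 85 mm) begins 54 mm behind the grasp point. The pads swing forward as they close: fully open they stand 13 mm farther back than shut.
Start: joints at [-72.691, 34.337, -0.143, 91.639, 0.103, 54.024, -4.572], TCP at [0.268, 0.674, 0.304] pointing down, gripper open.
Joint ranges: [-147.43, 147.43], [-19.82, 112.94], [-74.19, 73.91], [6.32, 146.72], [-59.91, 239.91], [6.04, 106.73], [-150.56, 150.56]. Speed limits (degrees/s): [127.2, 127.2, 172.46, 172.46, 180, 180, 180].

## Interface

Orientations are given as a 3x3 rotation matrix whose columns are the frame's x, y, z axes.
In Python, from rig import manip gives the robot as it stands. The module is installed in compiled form; this text tells all that it offers.
- The arm moves only by the shell command python3 -m inch 'ROWS' [FORCE]. ROWS is JSON, a list of rows, each an object with "rotation": the turn, a rotation vector about the tool's x, y, z in units of 2 rad (1.0 is 2 rad), a list of three; "travel": the shift along the tool's x, y, z in units of 10 cm (1.0 is 10 cm), a list of three; "gripper": the finger opening in mm, from 0 to 85.4. In form: [{"rotation": [rx, ry, rz], "travel": [tx, ty, tz], "gripper": gripper}, ...]. A call has 1 to 10 rows; each row shifts and turns the commanded pose from where the row before left it, along the tool's axes as they then stand; what a row does not reach is not made up. A row lasts 1/12 s, in which the tool goes at most 41.7 mm and 7.16 degrees, less where a joint would pass 70% of its speed; a pose out of reach is approached as far as the arm can. A call with a number of a shift or a turn outside -1 to 1 is refused whole. A call with a gripper value outside its range is refused whole. The fingers move at their own pace and stop on an object; FORCE is the grip in N (left out, the last holds). Time passes only in rows, so rows that do not move let the fingers close. It gives the time, the measured TCP pose, the force, the opening and the grip force at its end, in the units of the state.
- manip.read_state(): the state, without advancing time (a new reading comes with each control period).
- manip.grab_frame(name): name is "side" or "top" or "wrist"; returns the picture (420x560x3 uint8, blue, green, red); there is no depth.
- manip.camera_model(name): a dict with "camera_matrix" (3x3 intrinsics, pixels), "world_to_cam" (4x4, takes a point from world to camera coordinates); the wrist camera has in their place "tool_from_camera" (4x4, takes a point from camera to tool coordinates, whose origin is the TCP and whose axes are the flange's). Camera axes: x right, y down, z forward; pixel columns grow to the right and rows downward; lengths in m; the calibration is good to about 2 mm. A picture is of the moment at which its call begins: read the wrist's pose just before it. camera_model takes no time and is no camera call.
- manip.finish_job(): hands the job in; it is judged then, once.
Trained networks look in the newest picture that a camera, given by its name, has taken for a name from the list of things; names that differ only in an ending like _2 or _b are one class to them, and where a whole thing is asked for, a point or a joint stands for the part that bears it (a point fixed in the world has none). Each returns a list of dicts, best first, with "conf" (0 to 1); they miss things now and then, are a little off and sometimes report something else, mostly with a low value. They report only what shows in the picture. A call takes as long as a camera call. They do not tell look-alikes from the thing itself.
- manip.search_frame(camera, target): "extent" ([left, top, right, bottom] in pixels, round what is visible of it).
- manip.place_of(camera, target): "location" ([column, row] in pixels: a listed point, or the origin of a listed thing).
The state is a dict: "time_s": time; "qpos": joint angles; "dq": joint speeds; "tau": joint torques, N m; "position": TCP position; "orientation": TCP orientation; "wrist_force": force on the tool from outside, world axes, zero at the start; "moment": the same for the moment, N m; "grip_width": finger opening in m; "grip_force": force on a finger pad.
Only numpy, scipy, OpenCV 4.12 (cv2) and the standard library are available. Lean on these libraries where they do the work, as an engineer would, in place of code of your own. Each camera call takes 0.05 s, during which the arm holds its last target. There are 200 camera calls.

## Task

Put the overhauled slanted valve back together: slide the steel gland bush over the stem, sleeve first, until its collar sits flat on the brass bonnet, then fit the red handwheel onto the square end of the stem and push it fully home. The square may stand at any angle and the wheel will not go on until it is lined up, so feel for it and do not force it; leave the tin, the black adapter and the screwdriver on the bench where they are.

Things in the scene. Friction and masses are not known exactly. Their poses are not given: they have to be found in the camera images.
- bonnet: brass bonnet of the slanted valve, fixed. Origin: centre of its flat round top face (54 mm across); z is the stem axis, pointing out, 30 degrees from vertical, leaning to the robot's right and a little towards it; y is level. The face has a round pocket 39.5 mm wide, 16 mm deep, round the stem. From 21 to 36 mm below the face: a hexagon 63 mm over corners.
- valve: the whole valve on its blue saddle stand (124 x 84 mm), fixed: origin on the bench under the middle of the brass body; x along the 150 mm pipe, axis level and 58 mm up (hexagon ends 64 mm over corners). The bonnet leans to -x; its top face's centre is at x = -47.5, z = 140 mm.
- gland_bush: steel gland bush, loose, standing sleeve down: sleeve 36 mm outside, 14 mm long, above it a collar 44 mm outside, 20 mm tall, 24 mm bore right through; origin: centre of the sleeve's lower end, z along the bore towards the collar. 0.16 kg. Seated, its origin is at z = -14 mm of the bonnet.
- handwheel: red handwheel, loose, lying flat: round rim 83 mm over all, z = 0 to 11 mm; four spokes; square hub 26 x 26 mm (faces across x and y) standing up to z = 38 mm, to be gripped above the rim; origin: centre of the hub's lower face, z up. In that face a blind square bore, 15.8 mm wide, 18 mm deep, parallel to the hub. 0.25 kg. Home, its origin is at z = 22 mm of the bonnet.
- flux_tin: bystander: low round tin with a red and yellow lid, 54 mm across, 23 mm tall; origin under its middle
- adapter_3: bystander: black mains adapter 113 x 42 x 28 mm lying on the bench; origin under its middle
- screwdriver_stub: bystander: short screwdriver with orange handle, 110 mm, on the white board; origin under its middle
- stem_tip (a point): middle of the steel stem's tip, on the bonnet's z axis at z = 38 mm, axes as the bonnet's. The stem is round, 20 mm thick, up to a shoulder at z = 22 mm, then 14 mm square up to the tip, whose edges are chamfered 2 mm, 2.5 mm deep. Stiff to turn. The square stands at any angle about z, which is not reported: see it or feel it.
Things that resemble listed ones, but are neither listed nor needed, are in the scene too. There is more than one size of the gland_bush; the one meant has the size given above.

How it is judged (in metres and radians):
On the way:
1. the gland bush is seated in the bonnet, collar on the top face, and let go (z of gland_bush in the frame of bonnet between -0.017 and -0.012 m and distance between gland_bush and bonnet below 0.0165 m and angle between the z axis of gland_bush and the z axis of bonnet, either way round below 0.08 rad and contact force between the fingers and gland_bush below 0.1 N), for 0.2 s.
At the end, for the whole second after the job is handed in: The gland bush sits in the bonnet pocket, its collar within 2 mm of the top face and square to it (within 4.5 degrees); the handwheel sits on the square, its hub within 2.5 mm of the stem's shoulder and square to the stem (within 4.5 degrees); both are at rest (z of gland_bush in the frame of bonnet between -0.017 and -0.012 m and distance between gland_bush and bonnet below 0.0165 m and angle between the z axis of each of gland_bush, handwheel and the z axis of bonnet, either way round below 0.08 rad and z of handwheel in the frame of bonnet between 0.019 and 0.0245 m and distance between handwheel and bonnet below 0.0255 m and linear speed of each of handwheel, gland_bush below 0.02 m/s); the robot touches nothing.
It fails at once if the handwheel is forced against the valve with more than 120 N (contact force between handwheel and bonnet above 120 N).
It fails at once if the tin, the adapter or the screwdriver is pushed more than 40 mm away (distance of any of flux_tin, adapter_3, screwdriver_stub from where it was at the start of the episode above 0.04 m).
It also fails if it takes over 67 s, if anything falls off the work surface, if the arm or the gripper's body presses on something with over 40 N, if the wrist force passes 120 N, or if a joint passes its speed limit or range.

## Working session

There is one attempt and no reset: what is moved stays moved. The work goes in short steps, Python scripts to look and compute and a shell command to move; the robot and the scene stay as the last step left them, time stands still between calls to the robot, and variables do not carry over. Pictures are saved under pics/ and viewed, at most 10 in all, crops included, and the job is handed in when it is done.

```bash
mkdir -p pics
cat > h.py <<'E'
from rig import manip
import numpy as np, cv2, json
def ray(cam,px,st=None):
    m=manip.camera_model(cam);K=np.array(m["camera_matrix"])
    d=np.linalg.inv(K)@np.array([px[0],px[1],1.])
    if cam=="wrist":
        T=np.array(m["tool_from_camera"]);R=np.array(st["orientation"]);p=np.array(st["position"])
        return p+R@T[:3,3], R@T[:3,:3]@d
    W=np.linalg.inv(np.array(m["world_to_cam"]));return W[:3,3],W[:3,:3]@d
def onz(cam,px,z,st=None):
    o,d=ray(cam,px,st);return o+d*(z-o[2])/d[2]
def proj(cam,P,st=None):
    m=manip.camera_model(cam);K=np.array(m["camera_matrix"]);P=np.atleast_2d(P)
    if cam=="wrist":
        T=np.array(m["tool_from_camera"]);R=np.array(st["orientation"]);p=np.array(st["position"])
        q=((P-p)@R-T[:3,3])@T[:3,:3]
    else:
        W=np.array(m["world_to_cam"]);q=P@W[:3,:3].T+W[:3,3]
    u=q@K.T;return u[:,:2]/u[:,2:]
def tri(c1,p1,c2,p2,st=None):
    A=np.zeros((3,3));b=np.zeros(3)
    g=[]
    for c,p in((c1,p1),(c2,p2)):
        o,d=ray(c,p,st);d=d/np.linalg.norm(d);M=np.eye(3)-np.outer(d,d);A+=M;b+=M@o;g.append((M,o))
    x=np.linalg.solve(A,b);return x,[np.linalg.norm(M@(x-o)) for M,o in g]
E
python3 - <<'E'
from h import *
np.set_printoptions(precision=4,suppress=True)
print(manip.read_state())
for c in("side","top"):
    cv2.imwrite(f"pics/{c}0.png",manip.grab_frame(c))
    for t in("bonnet","valve","gland_bush","handwheel","flux_tin","adapter_3","screwdriver_stub","stem_tip"):
        r=manip.place_of(c,t)
        print(c,t,[(np.round(x["location"],1).tolist(),round(x["conf"],2),np.round(onz(c,x["location"],0),3).tolist()) for x in r[:4]])
    print(c,ray(c,[280,210]))
print(manip.camera_model("wrist"))
E
```

```text
{'time_s': 0.0, 'qpos': array([-72.6918,  34.3864,  -0.1469,  91.6814,   0.1011,  54.023 ,
        -4.5718]), 'dq': array([-0.0305,  0.0065,  0.0625,  0.0795, -0.0837,  0.0385, -0.0055]), 'tau': array([  0.    , -77.6439,   1.5653, -25.8019,   0.0125,   0.0088,
        -0.    ]), 'position': array([0.268 , 0.6733, 0.303 ]), 'orientation': array([[-0.9291,  0.3697, -0.0005],
       [ 0.3697,  0.9291, -0.0015],
       [-0.0001, -0.0016, -1.    ]]), 'wrist_force': array([ 0.5569, -1.4236, -0.9247]), 'moment': array([-0.0349,  0.0272,  0.0155]), 'grip_force': 0.0, 'grip_width': 0.08516631788806056}
side bonnet [([239.6, 197.4], 0.86, [0.677, -0.279, 0.0])]
side valve [([221.8, 259.0], 0.6, [0.528, 0.019, 0.0]), ([198.6, 320.3], 0.31, [0.449, 0.2, 0.0])]
side gland_bush [([238.2, 290.3], 0.82, [0.435, 0.094, 0.0]), ([284.9, 295.3], 0.59, [0.346, 0.062, 0.0])]
side handwheel [([291.8, 224.2], 0.47, [0.464, -0.206, 0.0])]
side flux_tin [([199.7, 317.8], 0.87, [0.452, 0.194, 0.0])]
side adapter_3 [([326.1, 206.2], 0.57, [0.427, -0.353, 0.0])]
side screwdriver_stub [([165.9, 284.4], 0.81, [0.
[... 490 characters left out ...]
_tin [([180.9, 223.8], 0.87, [0.448, 0.191, 0.0])]
top adapter_3 [([385.3, 234.6], 0.85, [0.433, -0.361, 0.0]), ([329.1, 221.5], 0.31, [0.465, -0.211, 0.0])]
top screwdriver_stub [([193.0, 181.7], 0.66, [0.567, 0.165, 0.0])]
top stem_tip [([266.2, 193.8], 0.64, [0.537, -0.038, 0.0])]
top (array([ 0.2622, -0.087 ,  1.2618]), array([ 0.1801,  0.0078, -0.9837]))
{'camera_matrix': array([[296.9206,   0.    , 277.6745],
       [  0.    , 296.9206, 208.9078],
       [  0.    ,   0.    ,   1.    ]]), 'tool_from_camera': array([[-0.0006, -0.9648, -0.263 ,  0.0663],
       [ 1.    , -0.0004, -0.0008,  0.0006],
       [ 0.0007, -0.263 ,  0.9648, -0.0715],
       [ 0.    ,  0.    ,  0.    ,  1.    ]])}
```

Run:
```python
import cv2,numpy as np
a=cv2.imread("pics/side0.png")[120:345,120:420];b=cv2.imread("pics/top0.png")[150:300,150:430]
cv2.imwrite("pics/v1.png",np.vstack([cv2.resize(a,(440,300),interpolation=2),cv2.resize(b,(440,236),interpolation=2)]) if 0 else np.hstack([cv2.resize(a,(400,300),interpolation=2),cv2.resize(b,(400,300),interpolation=2)]))
```

```text
(no output)
```

View pics/v1.png

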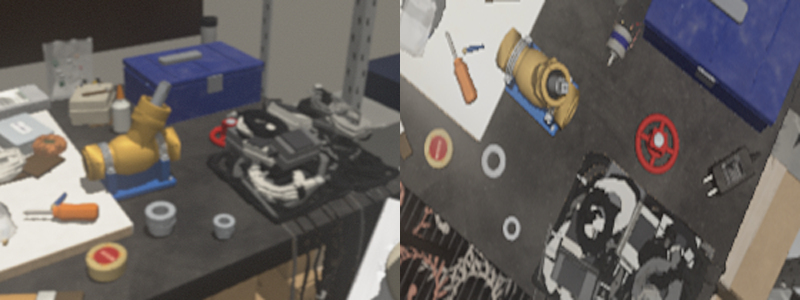

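The picture shows the valve at crop (140,140). Candidates for the gland bush are the large ring at side px (238,290), which is about 46 mm wide, and the small ring at (285,295), about 32 mm wide. The bush hidden near the stem in the top view is only a misdetection, so I choose the large ring. The wheel is at top px (330,220) and the motor clutter is beside it.

```bash
cat >> h.py <<'E'
from scipy.spatial.transform import Rotation as Ro
def plan(P,R):
    """tool-frame delta from current state to pose (P,R)"""
    s=manip.read_state();R0=np.array(s["orientation"]);d=R0.T@(np.array(P)-s["position"])
    rv=Ro.from_matrix(R0.T@np.array(R)).as_rotvec()
    n=max(np.linalg.norm(d)/.0417,np.linalg.norm(rv)/.125)
    print("travel units",np.round(d*10,3),"rot units",np.round(rv/2,4),"min rows",round(n,2))
E
python3 - <<'E'
from h import *
np.set_printoptions(precision=4,suppress=True)
print(tri("side",[245.5,181.7],"top",[266.2,193.8]))
print(tri("side",[221.8,259.0],"top",[249.9,193]))
print("bonnet side at z=.14",onz("side",[239.6,197.4],.14))
print("bush top(side/top) ",tri("side",[238.2,290.3],"top",[218.6,229.6]))
s=manip.read_state()
plan([0.50,0.09,0.30],[[-1,0,0],[0,1,0],[0,0,-1]])
E
```

```text
(array([ 0.5007, -0.0445,  0.1707]), [np.float64(0.0006465570729632142), np.float64(0.0006465570729631972)])
(array([ 0.5397,  0.0067, -0.0108]), [np.float64(0.0012975910169657518), np.float64(0.0012975910169656698)])
bonnet side at z=.14 [ 0.5053 -0.0257  0.14  ]
bush top(side/top)  (array([ 0.4369,  0.0888, -0.0048]), [np.float64(0.0011704601175178803), np.float64(0.001170460117517903)])
travel units [-4.313 -4.565  0.039] rot units [-0.      0.     -0.1894] min rows 15.06
```

```bash
python3 - <<'E'
from h import *
plan([0.46,0.02,0.32],[[-1,0,0],[0,1,0],[0,0,-1]])
E
python3 -m inch '[{"rotation":[0,0,0],"travel":[-0.22,-0.35,0],"gripper":85},{"rotation":[0,0,0],"travel":[-0.22,-0.35,0],"gripper":85},{"rotation":[0,0,0],"travel":[-0.22,-0.35,0],"gripper":85},{"rotation":[0,0,0],"travel":[-0.22,-0.35,0],"gripper":85},{"rotation":[0,0,0],"travel":[-0.22,-0.35,0],"gripper":85},{"rotation":[0,0,0],"travel":[-0.22,-0.35,0],"gripper":85},{"rotation":[0,0,0],"travel":[-0.22,-0.35,0],"gripper":85},{"rotation":[0,0,0],"travel":[-0.22,-0.35,0],"gripper":85},{"rotation":[0,0,0],"travel":[-0.22,-0.35,0],"gripper":85},{"rotation":[0,0,0],"travel":[-0.22,-0.35,0],"gripper":85}]' 40
python3 - <<'E'
from h import *
plan([0.46,0.02,0.32],[[-1,0,0],[0,1,0],[0,0,-1]])
E
```

```text
travel units [-4.2   -5.363 -0.161] rot units [-0.      0.     -0.1894] min rows 16.34
time_s: 1.73
position: [0.3431, 0.2652, 0.3042]
orientation: [[-0.929, 0.37, 0.001], [0.37, 0.929, 0.001], [-0.0, 0.001, -1.0]]
wrist_force: [0.5, -0.2, -0.2]
grip_width: 0.085
grip_force: 0.0
travel units [-1.993 -1.846 -0.159] rot units [ 0.0003  0.0003 -0.1893] min rows 6.53
```

```bash
python3 -m inch '[{"rotation":[0,0,0],"travel":[-0.28,-0.26,-0.02],"gripper":85},{"rotation":[0,0,0],"travel":[-0.28,-0.26,-0.02],"gripper":85},{"rotation":[0,0,0],"travel":[-0.28,-0.26,-0.02],"gripper":85},{"rotation":[0,0,0],"travel":[-0.28,-0.26,-0.02],"gripper":85},{"rotation":[0,0,-0.06],"travel":[-0.28,-0.26,-0.02],"gripper":85},{"rotation":[0,0,-0.06],"travel":[-0.28,-0.26,-0.02],"gripper":85},{"rotation":[0,0,-0.06],"travel":[-0.28,-0.26,-0.02],"gripper":85},{"rotation":[0,0,-0.009],"travel":[0,0,0],"gripper":85},{"rotation":[0,0,0],"travel":[0,0,0],"gripper":85}]'
python3 - <<'E'
from h import *
np.set_printoptions(precision=4,suppress=True)
s=manip.read_state();print(s["position"],s["orientation"].tolist())
im=manip.grab_frame("wrist");cv2.imwrite("pics/w1.png",im)
for t,z in(("bonnet",.14),("valve",0),("gland_bush",0),("handwheel",0),("flux_tin",0),("stem_tip",.173)):
    r=manip.place_of("wrist",t)
    print(t,[(np.round(x["location"],1).tolist(),round(x["conf"],2),np.round(onz("wrist",x["location"],z,s),4).tolist()) for x in r[:4]])
cv2.imwrite("pics/w1v.png",cv2.resize(im,(800,600),interpolation=2))
E
```

```text
time_s: 2.48
position: [0.4653, 0.0378, 0.3176]
orientation: [[-0.999, 0.033, 0.001], [0.033, 0.999, -0.0], [-0.001, -0.0, -1.0]]
wrist_force: [-0.4, 0.3, -0.7]
grip_width: 0.0851
grip_force: 0.0
[0.4653 0.0378 0.3176] [[-0.9994552764451, 0.03299076467857816, 0.0008716834125255984], [0.03299067702997512, 0.9994556528746791, -0.00011474298691466595], [-0.0008749943730457999, -8.592305777191218e-05, -0.9999996135009631]]
bonnet [([211.1, 259.2], 0.76, [0.5127, -0.0242, 0.14])]
valve [([262.2, 233.7], 0.79, [0.5404, 0.014, 0.0])]
gland_bush [([290.3, 80.4], 0.65, [0.3442, 0.0574, 0.0]), ([318.0, 150.6], 0.61, [0.4293, 0.0912, 0.0])]
handwheel [([88.8, 182.2], 0.87, [0.4603, -0.2124, 0.0])]
flux_tin [([400.1, 160.5], 0.92, [0.4455, 0.1979, 0.0])]
stem_tip [([262.4, 231.5], 0.62, [0.4758, 0.026, 0.173]), ([176.6, 264.4], 0.56, [0.5012, -0.0435, 0.173]), ([321.4, 150.4], 0.38, [0.4158, 0.0711, 0.173])]
```

View pics/w1v.png

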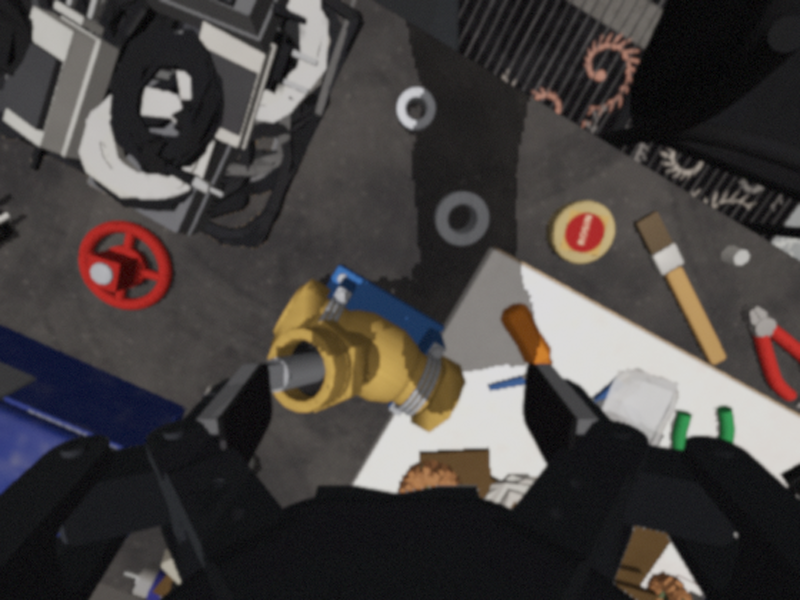

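The large ring at view px (462,218) is the 44 mm bush, measuring about 46 mm. The small one is at (415,108). The stem leans to the lower left at (285,375), the wheel is at (125,265), and the tin is at (584,232).

Run:
```python
from h import *
np.set_printoptions(precision=4,suppress=True)
s=manip.read_state()
print(onz("wrist",[323.4,152.6],.034,s))
plan([0.455,0.091,0.20],[[-1,0,0],[0,1,0],[0,0,-1]])
```

```text
[0.4273 0.096  0.034 ]
travel units [0.104 0.499 1.175] rot units [ 0.      0.     -0.0136] min rows 3.07
```

```bash
python3 -m inch '[{"rotation":[0,0,-0.0136],"travel":[0.05,0.13,0.28],"gripper":85},{"rotation":[0,0,0],"travel":[0.05,0.13,0.3],"gripper":85},{"rotation":[0,0,0],"travel":[0.05,0.13,0.3],"gripper":85},{"rotation":[0,0,0],"travel":[0.04,0.12,0.3],"gripper":85},{"rotation":[0,0,0],"travel":[0,0,0],"gripper":85},{"rotation":[0,0,0],"travel":[0,0,0],"gripper":85}]'
python3 - <<'E'
from h import *
np.set_printoptions(precision=4,suppress=True)
s=manip.read_state()
im=manip.grab_frame("wrist");cv2.imwrite("pics/w2.png",im)
uv=proj("wrist",[[.43,.093,.034]],s)[0];print(s["position"],uv)
x,y=int(uv[0]),int(uv[1])
c=im[max(0,y-80):y+80,max(0,x-100):x+100];print(max(0,x-100),max(0,y-80))
cv2.imwrite("pics/w2c.png",cv2.resize(c,None,fx=3,fy=3,interpolation=2))
r=manip.place_of("wrist","gland_bush");print([(x["location"],x["conf"],onz("wrist",x["location"],0,s)) for x in r])
E
```

```text
time_s: 3.33
position: [0.4451, 0.0916, 0.1987]
orientation: [[-1.0, -0.001, -0.003], [-0.001, 1.0, -0.001], [0.003, -0.001, -1.0]]
wrist_force: [0.7, -0.3, -0.2]
grip_width: 0.0852
grip_force: 0.0
[0.4451 0.0916 0.1987] [279.25   193.8199]
179 113
[([278.0, 186.8], 0.93, array([0.4307, 0.092 , 0.    ])), ([234.1, 86.1], 0.92, array([0.3439, 0.0546, 0.    ]))]
```

View pics/w2c.png

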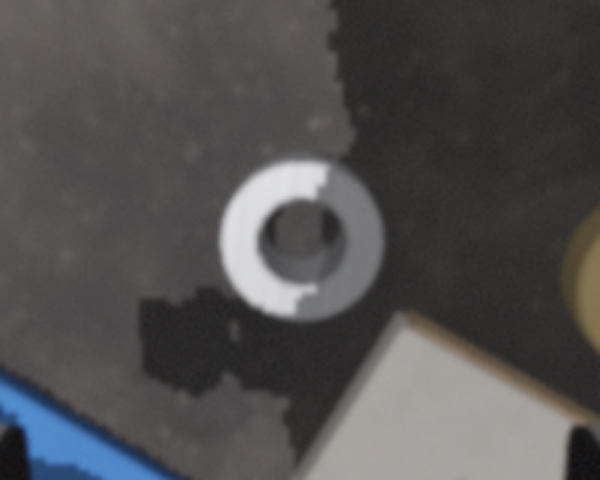

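The close crop shows one 45 mm ring with its centre at (302,241), with nothing next to it except the board corner. It is the right bush, so I grasp it.

```bash
python3 -m inch '[{"rotation":[0,0,0],"travel":[0.055,0.006,0.3],"gripper":85},{"rotation":[0,0,0],"travel":[0.05,0.006,0.3],"gripper":85},{"rotation":[0,0,0],"travel":[0.05,0.006,0.3],"gripper":85},{"rotation":[0,0,0],"travel":[0,0,0.2],"gripper":75},{"rotation":[0,0,0],"travel":[0,0,0],"gripper":60},{"rotation":[0,0,0],"travel":[0,0,0],"gripper":30},{"rotation":[0,0,0],"travel":[0,0,0],"gripper":30},{"rotation":[0,0,0],"travel":[0,0,0],"gripper":30},{"rotation":[0,0,0],"travel":[0,0,0],"gripper":30},{"rotation":[0,0,0],"travel":[0,0,0],"gripper":30}]' 60
```

```text
time_s: 4.27
position: [0.4316, 0.0935, 0.1062]
orientation: [[-1.0, -0.0, 0.001], [-0.0, 1.0, -0.001], [-0.001, -0.001, -1.0]]
wrist_force: [-1.1, 7.3, 10.8]
grip_width: 0.03
grip_force: 5.7
```

The tool stopped 18 mm high and the fingers closed on top of the collar. I open and check the pose.

```bash
python3 -m inch '[{"rotation":[0,0,0],"travel":[0,0,0],"gripper":85},{"rotation":[0,0,0],"travel":[0,0,0],"gripper":85},{"rotation":[0,0,0],"travel":[0,0,0],"gripper":85},{"rotation":[0,0,0],"travel":[0,0,0],"gripper":85},{"rotation":[0,0,0],"travel":[0,0,0],"gripper":85},{"rotation":[0,0,0],"travel":[0,0,0],"gripper":85}]'
python3 - <<'E'
from h import *
np.set_printoptions(precision=4,suppress=True)
s=manip.read_state();print(s["position"],s["qpos"],s["wrist_force"])
im=manip.grab_frame("wrist")
r=manip.place_of("wrist","gland_bush");print([(x["location"],x["conf"],onz("wrist",x["location"],0,s)) for x in r])
g=cv2.imread("pics/w2.png")
cv2.imwrite("pics/w3.png",im)
E
```

```text
time_s: 4.77
position: [0.4303, 0.0917, 0.1042]
orientation: [[-1.0, 0.001, -0.004], [0.002, 1.0, -0.004], [0.004, -0.004, -1.0]]
wrist_force: [0.7, 0.6, 0.1]
grip_width: 0.0853
grip_force: 0.0
[0.4303 0.0917 0.1042] [-18.4557  37.2683  -1.537  136.7195   9.7012   6.439   60.5885] [0.6931 0.5714 0.0552]
[([211.7, 87.7], 0.86, array([0.3421, 0.0553, 0.    ])), ([281.4, 238.7], 0.79, array([0.431, 0.094, 0.   ]))]
```

View pics/w3.png

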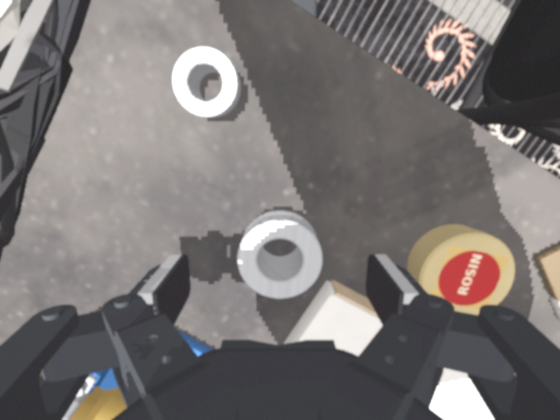

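The view shows the bush standing undisturbed at (280,255), centred between the open fingers. Joint 6 sits at its limit, so the tool-down reach ends here. I tilt about the closing axis, which keeps the pads flat to the collar.

```bash
python3 -m inch '[{"rotation":[0,0.044,0],"travel":[-0.1,0.01,-0.1],"gripper":85},{"rotation":[0,0.044,0],"travel":[-0.1,0,0],"gripper":85},{"rotation":[0,0.043,0],"travel":[0,0,0],"gripper":85},{"rotation":[0,0,0],"travel":[0,0,0],"gripper":85}]'
python3 - <<'E'
from h import *
np.set_printoptions(precision=4,suppress=True)
s=manip.read_state();print(s["position"],s["qpos"],s["wrist_force"])
c,w=np.cos(np.radians(15)),np.sin(np.radians(15))
plan([.4484,.0934,.0885],[[-c,0,-w],[0,1,0],[w,0,-c]])
E
```

```text
time_s: 5.2
position: [0.4527, 0.0926, 0.1128]
orientation: [[-0.964, 0.004, -0.265], [0.005, 1.0, -0.002], [0.265, -0.003, -0.964]]
wrist_force: [1.2, 0.9, -1.3]
grip_width: 0.0851
grip_force: 0.0
[0.4527 0.0926 0.1128] [ -7.7808  39.5643 -12.4071 124.9907   6.1725  30.9475  65.6267] [ 1.2136  0.8721 -1.299 ]
travel units [-0.023  0.009  0.245] rot units [-0.001  -0.0031 -0.0023] min rows 0.59
```

```bash
python3 -m inch '[{"rotation":[0,-0.003,-0.002],"travel":[-0.02,0.009,0.12],"gripper":85},{"rotation":[0,0,0],"travel":[0,0,0.125],"gripper":85},{"rotation":[0,0,0],"travel":[0,0,0],"gripper":70},{"rotation":[0,0,0],"travel":[0,0,0],"gripper":50},{"rotation":[0,0,0],"travel":[0,0,0],"gripper":30},{"rotation":[0,0,0],"travel":[0,0,0],"gripper":30},{"rotation":[0,0,0],"travel":[0,0,0],"gripper":30},{"rotation":[0,0,0],"travel":[0,0,0],"gripper":30},{"rotation":[0,0,0],"travel":[0,0,0],"gripper":30}]' 60
```

```text
time_s: 5.95
position: [0.4458, 0.0937, 0.09]
orientation: [[-0.967, -0.003, -0.256], [-0.002, 1.0, -0.004], [0.256, -0.003, -0.967]]
wrist_force: [-0.9, -0.2, 6.4]
grip_width: 0.0416
grip_force: 60.0
```

```bash
python3 -m inch '[{"rotation":[0,0,0],"travel":[0.05,0,-0.2],"gripper":30},{"rotation":[0,0,0],"travel":[0.1,0,-0.38],"gripper":30},{"rotation":[0,0,0],"travel":[0.1,0,-0.38],"gripper":30},{"rotation":[0,0,0],"travel":[0.1,0,-0.38],"gripper":30},{"rotation":[0,0,0],"travel":[0.1,0,-0.38],"gripper":30},{"rotation":[0,0,0],"travel":[0.08,0,-0.3],"gripper":30},{"rotation":[0,0,0],"travel":[0,0,0],"gripper":30}]'
python3 - <<'E'
from h import *
np.set_printoptions(precision=4,suppress=True)
s=manip.read_state();print(s["position"],s["qpos"],s["wrist_force"],s["grip_width"])
im=manip.grab_frame("wrist");cv2.imwrite("pics/w4.png",im)
for t,z in(("bonnet",.14),("valve",0),("handwheel",0),("stem_tip",.173),("gland_bush",.2)):
    r=manip.place_of("wrist",t)
    print(t,[(np.round(x["location"],1).tolist(),round(x["conf"],2),np.round(onz("wrist",x["location"],z,s),4).tolist()) for x in r[:4]])
for c in("side","top"):
    i2=manip.grab_frame(c);cv2.imwrite(f"pics/{c}4.png",i2)
    for t in("bonnet","stem_tip","valve","gland_bush"):
        r=manip.place_of(c,t)
        print(c,t,[(np.round(x["location"],1).tolist(),round(x["conf"],2)) for x in r[:3]])
E
```

```text
time_s: 6.53
position: [0.448, 0.095, 0.3036]
orientation: [[-0.969, -0.002, -0.248], [-0.002, 1.0, -0.002], [0.248, -0.001, -0.969]]
wrist_force: [0.7, -0.1, -0.9]
grip_width: 0.0408
grip_force: 61.7
[0.448  0.095  0.3036] [ -4.8904  21.6862 -15.9466 118.1205   1.1785  54.5057  68.8693] [ 0.6532 -0.063  -0.8819] 0.04081592263202634
bonnet [([279.2, 259.0], 0.67, [0.4473, 0.0963, 0.14]), ([133.6, 335.1], 0.56, [0.5122, -0.0268, 0.14])]
valve []
handwheel [([44.1, 251.2], 0.78, [0.4635, -0.2127, 0.0])]
stem_tip []
gland_bush [([278.0, 259.0], 0.66, [0.4363, 0.0954, 0.2]), ([249.0, 160.1], 0.63, [0.3732, 0.0768, 0.2])]
side bonnet [([237.3, 195.4], 0.64)]
side stem_tip []
side valve [([219.9, 256.1], 0.62)]
side gland_bush [([233.9, 196.4], 0.89), ([285.7, 296.2], 0.72)]
top bonnet [([260.7, 194.1], 0.77)]
top stem_tip [([267.1, 193.8], 0.73)]
top valve [([247.5, 193.5], 0.86)]
top gland_bush []
```

View pics/w4.png

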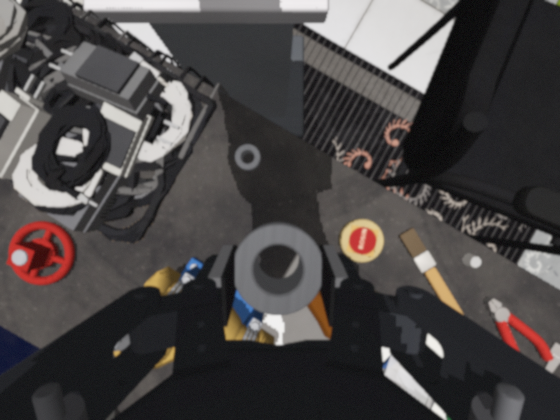

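The bush is held centred at (279,265), the small bush is still on the bench at (248,157), and the tin is at (361,240). Next I fit the valve pose from all detections and overlay it.

```bash
cat >> h.py <<'E'
def model(v):
    u=np.array([np.cos(v[2]),np.sin(v[2]),0]);B=np.array([v[0],v[1],.14])+.0475*u
    z=.5*u+np.array([0,0,np.sqrt(.75)]);y=np.array([-u[1],u[0],0]);x=np.cross(y,z)
    return B,x,y,z
def circ(B,x,y,z,r,h,n=60):
    t=np.linspace(0,2*np.pi,n);return B+h*z+r*np.cos(t)[:,None]*x+r*np.sin(t)[:,None]*y
E
python3 - <<'E'
from h import *
from scipy.optimize import least_squares
np.set_printoptions(precision=4,suppress=True)
s1={"position":np.array([0.4653,0.0378,0.3176]),"orientation":np.array([[-0.99946,0.03299,0.00087],[0.03299,0.99946,-0.0001],[-0.00087,-0.00009,-1]])}
s4=manip.read_state()
obs=[("side",(245.5,181.7),"t",None),("top",(266.2,193.8),"t",None),("top",(267.1,193.8),"t",None),("wrist",(176.6,264.4),"t",s1),
("side",(239.6,197.4),"b",None),("side",(237.3,195.4),"b",None),("top",(260.7,194.1),"b",None),("wrist",(211.1,259.2),"b",s1),("wrist",(133.6,335.1),"b",s4),
("side",(221.8,259),"v",None),("top",(249.9,193),"v",None),("top",(247.5,193.5),"v",None),("wrist",(262.2,233.7),"v",s1)]
def f(v,full=0):
    B,x,y,z=model(v);P={"t":B+.038*z,"b":B,"v":np.array([v[0],v[1],0])};r=[]
    for c,p,k,s in obs: 
        w=.4 if k=="v" else 1
        r.append(w*(proj(c,P[k],s)[0]-p))
    return np.array(r) if full else np.ravel(r)
r=least_squares(f,[.538,.008,np.radians(235)],loss="soft_l1");v=r.x;print(v,np.degrees(v[2]),model(v));print(f(v,1).round(1).tolist())
np.save("v.npy",v)
def ov(file,c,s,box,k):
    im=cv2.imread(file);x0,y0,x1,y1=box;im=cv2.resize(im[y0:y1,x0:x1],None,fx=k,fy=k,interpolation=2)
    m=model(v)
    for rr,h,col in((.027,0,(255,0,0)),(.01975,0,(0,255,0)),(.01,.022,(255,0,255)),(.007,.038,(0,255,255))):
        q=((proj(c,circ(*m,rr,h),s)+.5-[x0,y0])*k).astype(int);cv2.polylines(im,[q.reshape(-1,1,2)],True,col,1)
    return im
a=ov("pics/w1.png","wrist",s1,(150,200,270,300),5);b=ov("pics/side0.png","side",None,(210,160,280,230),5);c=ov("pics/top0.png","top",None,(235,170,295,215),5)
H=np.zeros((560,800,3),np.uint8)
a=cv2.resize(a,(420,350));H[:350,:420]=a;H[:350,430:780]=b;H[360:560,:267]=cv2.resize(c,(267,200));cv2.imwrite("pics/ov.png",H)
E
```

```text
[0.5336 0.0148 4.1885] 239.9843101830634 (array([ 0.5099, -0.0263,  0.14  ]), array([-0.4332, -0.7499, -0.5   ]), array([ 0.8659, -0.5002,  0.    ]), array([-0.2501, -0.4329,  0.866 ]))
[[-0.0, -0.6], [-0.9, -0.3], [-1.8, -0.3], [0.9, -0.6], [-1.6, -0.5], [0.7, 1.5], [-1.6, -1.7], [-2.6, -2.4], [-2.0, 4.1], [-0.3, -0.6], [-1.2, 0.7], [-0.3, 0.5], [0.1, -1.8]]
```

View pics/ov.png

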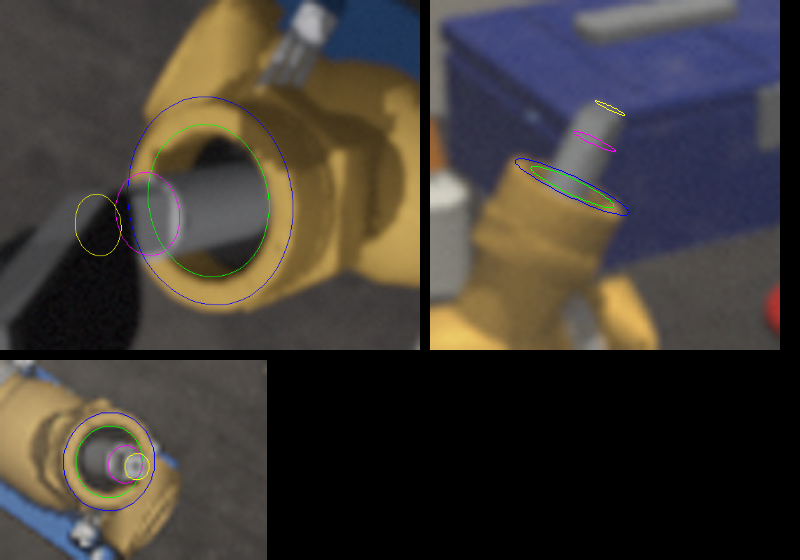

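The overlay matches the bonnet ring, the stem and the tip to about 1 mm in all three views. Next I compute the insertion poses.

```bash
cat >> h.py <<'E'
RG=np.array([[-0.967,-0.003,-0.256],[-0.002,1.0,-0.004],[0.256,-0.003,-0.967]])
def bushpose(h,v=None):
    v=np.load("v.npy") if v is None else v
    B,x,y,z=model(v)
    b=np.array([.2555,0,-.9668]);o=np.array([-.0073,0,.0912])
    p=np.array([-1,0,0])+z[0]*z;p/=np.linalg.norm(p)
    X=b[0]*z-b[2]*p;Z=b[2]*z+b[0]*p;R=np.c_[X,np.cross(Z,X),Z]
    return B+h*z-R@o,R
E
python3 - <<'E'
from h import *
np.set_printoptions(precision=4,suppress=True)
s=manip.read_state()
o=np.array([-.0073,0,.0912]);b=np.array([.2555,0,-.9668])
R=s["orientation"];P=s["position"]+R@(o+.034*b);print("ring top exp px",proj("wrist",P,s))
for h in(.10,.05,-.014):
    p,R=bushpose(h);print(p,R.tolist());plan(p,R)
print(np.round(bushpose(0)[1].T@model(np.load("v.npy"))[3],4))
E
```

```text
ring top exp px [[276.8289 268.7637]]
[ 0.478  -0.1104  0.3082] [[-0.9999757636691777, 5.204170427930421e-18, -0.005564357487164412], [-0.0024881414869631635, 0.8944398168630421, 0.44714617802367096], [0.004977070040276227, 0.44714918574968654, -0.894433800459586]]
travel units [-0.274 -2.049 -0.174] rot units [-0.2322 -0.1255 -0.0298] min rows 4.97
[ 0.4906 -0.0887  0.2649] [[-0.9999757636691777, 5.204170427930421e-18, -0.005564357487164412], [-0.0024881414869631635, 0.8944398168630421, 0.44714617802367096], [0.004977070040276227, 0.44714918574968654, -0.894433800459586]]
travel units [-0.506 -1.831  0.211] rot units [-0.2322 -0.1255 -0.0298] min rows 4.58
[ 0.5066 -0.061   0.2095] [[-0.9999757636691777, 5.204170427930421e-18, -0.005564357487164412], [-0.0024881414869631635, 0.8944398168630421, 0.44714617802367096], [0.004977070040276227, 0.44714918574968654, -0.894433800459586]]
travel units [-0.804 -1.552  0.704] rot units [-0.2322 -0.1255 -0.0298] min rows 4.52
[ 0.2555  0.     -0.9668]
```

```bash
python3 -m inch '[{"rotation":[0,0,0],"travel":[-0.07,-0.41,-0.06],"gripper":30},{"rotation":[0,0,0],"travel":[-0.05,-0.41,-0.06],"gripper":30},{"rotation":[0,0,0],"travel":[-0.05,-0.41,-0.06],"gripper":30},{"rotation":[0,0,0],"travel":[-0.05,-0.41,0],"gripper":30},{"rotation":[-0.0464,-0.0251,-0.006],"travel":[-0.05,-0.41,0],"gripper":30},{"rotation":[-0.0464,-0.0251,-0.006],"travel":[0,0,0],"gripper":30},{"rotation":[-0.0464,-0.0251,-0.006],"travel":[0,0,0],"gripper":30},{"rotation":[-0.0464,-0.0251,-0.006],"travel":[0,0,0],"gripper":30},{"rotation":[-0.0464,-0.0251,-0.006],"travel":[0,0,0],"gripper":30},{"rotation":[0,0,0],"travel":[0,0,0],"gripper":30}]'
python3 - <<'E'
from h import *
np.set_printoptions(precision=4,suppress=True)
s=manip.read_state();print(s["qpos"])
for h in(.10,.05):plan(*bushpose(h))
E
```

```text
time_s: 8.17
position: [0.4763, -0.1135, 0.308]
orientation: [[-1.0, 0.006, -0.002], [0.005, 0.893, 0.45], [0.005, 0.45, -0.893]]
wrist_force: [-0.3, -1.9, -1.5]
grip_width: 0.0412
grip_force: 61.7
[ 35.929   24.0819 -22.499  117.6565 -22.3901  49.3432 120.4232]
travel units [-0.017  0.029  0.012] rot units [ 0.0016  0.0018 -0.003 ] min rows 0.09
travel units [-0.143  0.028  0.496] rot units [ 0.0016  0.0018 -0.003 ] min rows 1.24
```

```bash
python3 -m inch '[{"rotation":[0.0016,0.0018,-0.003],"travel":[-0.05,0.028,0.17],"gripper":30},{"rotation":[0,0,0],"travel":[-0.05,0,0.17],"gripper":30},{"rotation":[0,0,0],"travel":[-0.043,0,0.156],"gripper":30},{"rotation":[0,0,0],"travel":[0,0,0],"gripper":30},{"rotation":[0,0,0],"travel":[0,0,0],"gripper":30}]'
python3 - <<'E'
from h import *
np.set_printoptions(precision=4,suppress=True)
plan(*bushpose(.05))
s=manip.read_state();w=manip.grab_frame("wrist");sd=manip.grab_frame("side")
v=np.load("v.npy");B,x,y,z=model(v);m=(B,x,y,z)
R=s["orientation"];O=s["position"]+R@np.array([-.0073,0,.0912]);bz=R@np.array([.2555,0,-.9668]);bm=(O,R[:,1],np.cross(bz,R[:,1]),bz)
def ov(im,c,box,k):
    x0,y0,x1,y1=box;im=cv2.resize(im[y0:y1,x0:x1],None,fx=k,fy=k,interpolation=2)
    for M,rr,h,col in((m,.027,0,(255,0,0)),(m,.007,.038,(0,255,255)),(bm,.018,0,(0,255,0)),(bm,.022,.034,(0,0,255)),(bm,.012,.034,(255,0,255))):
        q=((proj(c,circ(*M,rr,h),s)+.5-[x0,y0])*k).astype(int);cv2.polylines(im,[q.reshape(-1,1,2)],True,col,1)
    return im
cv2.imwrite("pics/ov5.png",np.hstack([ov(w,"wrist",(200,200,340,340),2.85),ov(sd,"side",(200,130,290,220),4.4333)]))
E
```

```text
time_s: 8.58
position: [0.4916, -0.0844, 0.2655]
orientation: [[-1.0, -0.008, -0.012], [-0.013, 0.896, 0.443], [0.007, 0.443, -0.896]]
wrist_force: [0.5, -0.1, -1.6]
grip_width: 0.0409
grip_force: 61.7
travel units [ 0.011 -0.042 -0.014] rot units [-0.0022 -0.0034  0.004 ] min rows 0.11
```

View pics/ov5.png

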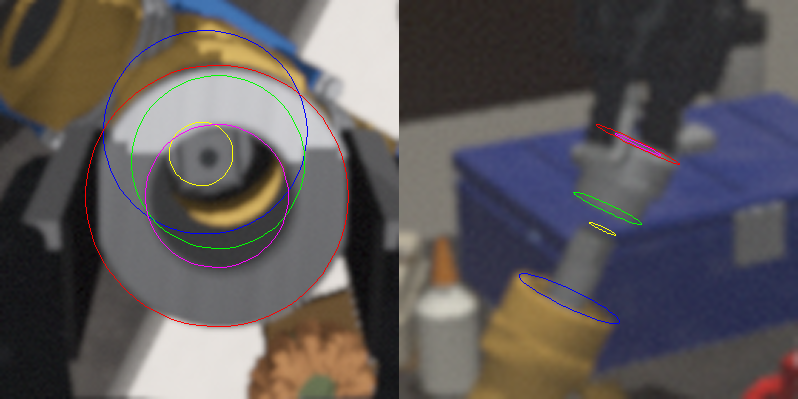

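The left view, through the bore, shows the stem tip's dimple at (208,157), which is about 2.3 mm to −y and 1.1 mm to −x of the bush axis. The side view shows the bush coaxial above the stem. I correct, then slide down.

```bash
python3 -m inch '[{"rotation":[0,0,0],"travel":[-0.011,-0.023,0],"gripper":30},{"rotation":[0,0,0],"travel":[0,0,0],"gripper":30},{"rotation":[0,0,0],"travel":[-0.0255,0,0.097],"gripper":30},{"rotation":[0,0,0],"travel":[-0.0255,0,0.097],"gripper":30},{"rotation":[0,0,0],"travel":[-0.0255,0,0.097],"gripper":30},{"rotation":[0,0,0],"travel":[0,0,0],"gripper":30}]'
python3 - <<'E'
from h import *
plan(*bushpose(-.014));s=manip.read_state();print(s["wrist_force"],s["moment"])
E
```

```text
time_s: 9.18
position: [0.5, -0.0731, 0.2367]
orientation: [[-1.0, -0.007, -0.012], [-0.011, 0.895, 0.445], [0.007, 0.445, -0.895]]
wrist_force: [-0.2, -0.8, -0.7]
grip_width: 0.0413
grip_force: 61.7
travel units [-0.069 -0.013  0.297] rot units [-0.001  -0.0031  0.0034] min rows 0.73
[-0.21307439 -0.8266616  -0.67001744] [-0.61202057  0.00257548 -0.00383147]
```

```bash
python3 -m inch '[{"rotation":[0,0,0],"travel":[-0.018,0,0.07],"gripper":30},{"rotation":[0,0,0],"travel":[-0.018,0,0.07],"gripper":30},{"rotation":[0,0,0],"travel":[-0.0128,0,0.0483],"gripper":30},{"rotation":[0,0,0],"travel":[0,0,0],"gripper":30}]'
python3 -m inch '[{"rotation":[0,0,0],"travel":[-0.0102,0,0.0387],"gripper":30},{"rotation":[0,0,0],"travel":[0,0,0],"gripper":30}]'
python3 - <<'E'
from h import *
plan(*bushpose(-.014));s=manip.read_state();print(s["wrist_force"],s["moment"])
E
```

```text
time_s: 9.52
position: [0.5048, -0.0654, 0.2207]
orientation: [[-1.0, -0.007, -0.01], [-0.011, 0.896, 0.445], [0.006, 0.445, -0.896]]
wrist_force: [0.1, 0.4, -1.7]
grip_width: 0.0415
grip_force: 61.7
time_s: 9.68
position: [0.5059, -0.0641, 0.2178]
orientation: [[-1.0, -0.007, -0.009], [-0.01, 0.896, 0.444], [0.005, 0.444, -0.896]]
wrist_force: [0.1, 1.4, -1.0]
grip_width: 0.0412
grip_force: 61.7
travel units [-0.007 -0.01   0.088] rot units [-0.0016 -0.0019  0.0033] min rows 0.21
[ 0.0837809  1.4360488 -1.0362091] [-0.61407424 -0.00427587  0.02134715]
```

```bash
python3 -m inch '[{"rotation":[0,0,0],"travel":[-0.0128,0,0.0483],"gripper":30},{"rotation":[0,0,0],"travel":[-0.005,0,0.02],"gripper":30},{"rotation":[0,0,0],"travel":[0,0,0],"gripper":30}]'
python3 -m inch '[{"rotation":[0,0,0],"travel":[-0.005,0,0.02],"gripper":30},{"rotation":[0,0,0],"travel":[0,0,0],"gripper":30}]'
python3 -m inch '[{"rotation":[0,0,0],"travel":[-0.005,0,0.02],"gripper":30},{"rotation":[0,0,0],"travel":[0,0,0],"gripper":30}]'
python3 - <<'E'
from h import *
plan(*bushpose(-.014));s=manip.read_state();print(s["wrist_force"],s["moment"])
E
```

```text
time_s: 9.93
position: [0.5075, -0.061, 0.2117]
orientation: [[-1.0, -0.007, -0.01], [-0.01, 0.896, 0.444], [0.006, 0.444, -0.896]]
wrist_force: [0.7, 0.1, -0.9]
grip_width: 0.041
grip_force: 61.8
time_s: 10.1
position: [0.5079, -0.0605, 0.2104]
orientation: [[-1.0, -0.006, -0.009], [-0.01, 0.896, 0.444], [0.006, 0.444, -0.896]]
wrist_force: [-1.2, -1.9, 4.2]
grip_width: 0.0413
grip_force: 62.4
time_s: 10.27
position: [0.5079, -0.0603, 0.2099]
orientation: [[-1.0, -0.006, -0.009], [-0.009, 0.896, 0.444], [0.006, 0.444, -0.896]]
wrist_force: [-10.1, -9.0, 24.4]
grip_width: 0.0411
grip_force: 64.5
travel units [ 0.013 -0.009  0.   ] rot units [-0.0018 -0.002   0.0029] min rows 0.06
[-10.06873254  -9.0096325   24.41224688] [-0.13574486  1.60297984  0.68194174]
```

Force builds along the stem axis right at the seated depth, so I release and back off along the axis.

```bash
python3 -m inch '[{"rotation":[0,0,0],"travel":[0,0,-0.01],"gripper":60},{"rotation":[0,0,0],"travel":[0,0,0],"gripper":85},{"rotation":[0,0,0],"travel":[0,0,0],"gripper":85},{"rotation":[0,0,0],"travel":[0,0,0],"gripper":85},{"rotation":[0,0,0],"travel":[0,0,0],"gripper":85},{"rotation":[0,0,0],"travel":[0.1,0,-0.38],"gripper":85},{"rotation":[0,0,0],"travel":[0.1,0,-0.38],"gripper":85},{"rotation":[0,0,0],"travel":[0.05,0,-0.2],"gripper":85},{"rotation":[0,0,0],"travel":[0,0,0],"gripper":85}]'
python3 - <<'E'
from h import *
np.set_printoptions(precision=4,suppress=True)
s=manip.read_state();w=manip.grab_frame("wrist");sd=manip.grab_frame("side");cv2.imwrite("pics/w6.png",w)
print(s["position"],s["orientation"].tolist(),s["qpos"])
v=np.load("v.npy");m=model(v);B,x,y,z=m
def ov(im,c,box,k):
    x0,y0,x1,y1=box;im=cv2.resize(im[y0:y1,x0:x1],None,fx=k,fy=k,interpolation=cv2.INTER_CUBIC)
    for rr,h,col in((.027,0,(255,0,0)),(.022,.020,(0,0,255))):
        q=((proj(c,circ(*m,rr,h),s)+.5-[x0,y0])*k).astype(int);cv2.polylines(im,[q.reshape(-1,1,2)],True,col,1)
    return im
uv=proj("wrist",B+.03*z,s)[0].astype(int);print(uv,proj("wrist",B+.038*z,s))
a,b=uv;cv2.imwrite("pics/ov6.png",np.hstack([ov(w,"wrist",(a-50,b-50,a+50,b+50),4),ov(sd,"side",(200,140,280,220),5)]))
E
```

```text
time_s: 11.02
position: [0.4848, -0.1049, 0.2985]
orientation: [[-1.0, -0.006, -0.004], [-0.007, 0.897, 0.441], [0.001, 0.441, -0.897]]
wrist_force: [0.4, 0.3, -0.2]
grip_width: 0.0849
grip_force: 0.0
[ 0.4848 -0.1049  0.2985] [[-0.9999748322253273, -0.005842596488876959, -0.004024795919811703], [-0.007019211715313628, 0.8972711625734239, 0.4414240495045912], [0.0010322707123487731, 0.44144119073825033, -0.8972895906767069]] [ 34.4744  24.998  -22.6185 117.6855 -21.9318  47.6941 119.7293]
[276 239] [[276.7755 240.197 ]]
```

View pics/ov6.png

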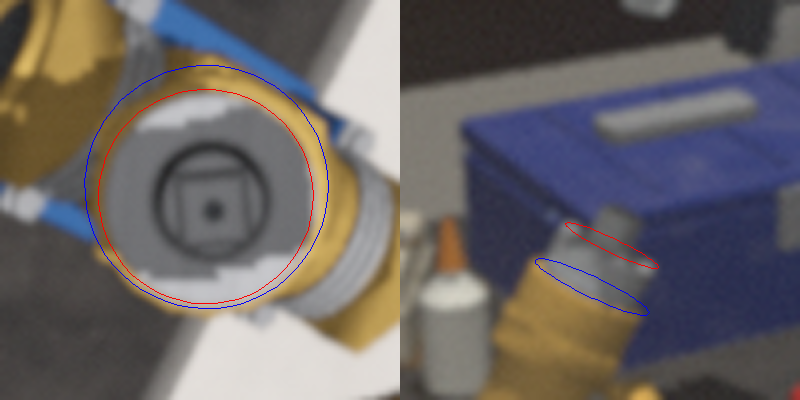

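The bush is seated: the collar is flat on the face in both views, and the stem passes through the bore. The square tip is visible at crop (213,210), turned a few degrees from the image axes. I measure its angle numerically and correct the axis by the dimple offset of about 1.7 mm, which both close views agree on.

```bash
cat > sq.py <<'E'
from h import *
def rect(im,c,s,C,X,Y,half=.016,n=320):
    """rectified patch: columns along X, rows along Y, centre C"""
    src=np.array([[0,0],[n,0],[n,n],[0,n]],np.float32)
    W=[C+half*(a*X+b*Y) for a,b in((-1,-1),(1,-1),(1,1),(-1,1))]
    H=cv2.getPerspectiveTransform(src,proj(c,np.array(W),s).astype(np.float32))
    return cv2.warpPerspective(im,H,(n,n),flags=cv2.INTER_CUBIC|cv2.WARP_INVERSE_MAP)
def ang(g,n=320,half=.016,r=(.005,.0105)):
    g=cv2.GaussianBlur(g.astype(np.float32),(0,0),5);gx=cv2.Sobel(g,5,1,0);gy=cv2.Sobel(g,5,0,1)
    yy,xx=np.mgrid[:n,:n]-n/2;rr=np.hypot(xx,yy)*2*half/n;m=(rr>r[0])&(rr<r[1])
    z=((gx+1j*gy)**4/np.maximum(np.hypot(gx,gy),1e-6)**2)[m].sum();a=np.hypot(gx,gy)[m]**2
    return np.degrees(np.angle(z))/4, abs(z)/a.sum()
E
python3 - <<'E'
from sq import *
v=np.load("v.npy");v[0]+=.0008;v[1]+=.0018;np.save("v.npy",v)
s=manip.read_state();B,x,y,z=model(v);T=B+.038*z
im=np.mean([manip.grab_frame("wrist").astype(float) for _ in range(4)],0)
print(proj("wrist",T,s))
R=s["orientation"];Y=-x;X=y  # columns along bonnet y ; 
# use tool y projected on bonnet plane as columns, so it relates to grip
X=R[:,1]-(R[:,1]@z)*z;X/=np.linalg.norm(X);Y=np.cross(X,z)*1.0  # viewed from above: col x row = -z
Y=np.cross(-z,X)
g=im.mean(2)
p=rect(g.astype(np.float32),"wrist",s,T,X,Y)
for r in((.005,.0085),(.005,.0105),(.004,.009),(.006,.0105)):print(r,ang(p,r=r))
q=cv2.normalize(p,None,0,255,cv2.NORM_MINMAX).astype(np.uint8);cv2.imwrite("pics/sq.png",q)
print("X(image col dir) world",X)
for t in("handwheel",):
    print(manip.place_of("wrist",t))
E
```

```text
[[277.79505274 243.33047333]]
(0.005, 0.0085) (np.float32(-4.917284), np.float32(0.57284117))
(0.005, 0.0105) (np.float32(-1.1019489), np.float32(0.2366959))
(0.004, 0.009) (np.float32(-4.889209), np.float32(0.48508686))
(0.006, 0.0105) (np.float32(0.012893448), np.float32(0.19026996))
X(image col dir) world [-0.00700407  0.89524114  0.44552692]
[{'location': [42.2, 177.2], 'conf': 0.79}]
```

View pics/sq.png

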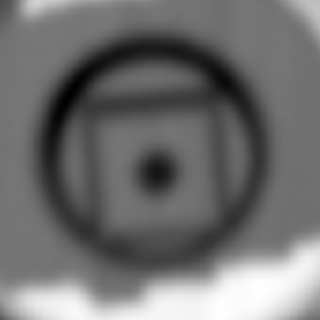

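The rectified patch shows a clean square, centred near (156,170) and turned −4.9°. I update the axis and save the square's direction, then go above the wheel.

Run:
```python
from sq import *
np.set_printoptions(precision=4,suppress=True)
v=np.load("v.npy");B,x,y,z=model(v)
X=np.array([-0.00700407,0.89524114,0.44552692]);Y=np.cross(-z,X)
d=-.0004*X+.0011*Y;print(Y,d);v[0]+=d[0];v[1]+=d[1]/.866;np.save("v.npy",v)
t=np.radians(-4.9);a1=np.cos(t)*X+np.sin(t)*Y;np.save("a1.npy",a1);print(a1,model(v)[0])
c,w=np.cos(np.radians(15)),np.sin(np.radians(15))
plan([.50,-.213,.25],[[-c,0,-w],[0,1,0],[w,0,-c]])
```

```text
[ 0.9682 -0.1054  0.2269] [ 0.0011 -0.0005  0.0001]
[-0.0897  0.901   0.4245] [ 0.5117 -0.0251  0.14  ]
travel units [-0.148 -1.193 -0.096] rot units [0.2286 0.1239 0.0348] min rows 4.2
```

```bash
python3 -m inch '[{"rotation":[0,0,0],"travel":[-0.05,-0.4,-0.05],"gripper":85},{"rotation":[0,0,0],"travel":[-0.05,-0.4,-0.03],"gripper":85},{"rotation":[0.0457,0.0248,0.007],"travel":[-0.05,-0.39,-0.02],"gripper":85},{"rotation":[0.0457,0.0248,0.007],"travel":[0,0,0],"gripper":85},{"rotation":[0.0457,0.0248,0.007],"travel":[0,0,0],"gripper":85},{"rotation":[0.0457,0.0248,0.007],"travel":[0,0,0],"gripper":85},{"rotation":[0.0457,0.0248,0.007],"travel":[0,0,0],"gripper":85},{"rotation":[0,0,0],"travel":[0,0,0],"gripper":85},{"rotation":[0,0,0],"travel":[0,0,0],"gripper":85},{"rotation":[0,0,0],"travel":[0,0,0],"gripper":85}]'
python3 - <<'E'
from sq import *
np.set_printoptions(precision=4,suppress=True)
s=manip.read_state();print(s["qpos"])
im=manip.grab_frame("wrist");cv2.imwrite("pics/w7.png",im)
for x in manip.place_of("wrist","handwheel"):print(x,onz("wrist",x["location"],0,s))
for x in manip.search_frame("wrist","handwheel"):print(x)
c=onz("wrist",manip.place_of("wrist","handwheel")[0]["location"],0,s)
# red mask: fit hub from rectified patches at z=.038 (hub top)
for Z,half in((.011,.05),):
    p=rect(im,"wrist",s,np.array([c[0],c[1],Z]),np.array([0,1.,0]),np.array([1.,0,0]),half,400);cv2.imwrite("pics/r11.png",p)
    hsv=cv2.cvtColor(p,cv2.COLOR_BGR2HSV);m=(((hsv[...,0]<10)|(hsv[...,0]>170))&(hsv[...,1]>120)).astype(np.uint8)
    n,l,st,ce=cv2.connectedComponentsWithStats(m);k=1+st[1:,4].argmax();print(st[k],ce[k])
    ct=max(cv2.findContours((l==k).astype(np.uint8),0,2)[0],key=cv2.contourArea);print(cv2.fitEllipse(ct),cv2.minEnclosingCircle(ct),c)
E
```

```text
time_s: 12.2
position: [0.5, -0.2137, 0.2509]
orientation: [[-0.966, 0.002, -0.258], [0.001, 1.0, 0.002], [0.258, 0.002, -0.966]]
wrist_force: [0.6, -0.6, 0.7]
grip_width: 0.0849
grip_force: 0.0
[ 17.5502  30.3129  -3.1691 111.0045   6.4797  53.4072  99.9881]
{'location': [281.8, 215.3], 'conf': 0.56} [ 0.4632 -0.2081  0.    ]
{'extent': [237.4, 176.5, 316.9, 254.6], 'conf': 0.59}
[   28    40   328   329 59611] [191.4523 204.6434]
((191.46868896484375, 204.39535522460938), (327.5162658691406, 328.3036193847656), 75.84754943847656) ((190.67562866210938, 205.119873046875), 165.8654022216797) [ 0.4632 -0.2081  0.    ]
```

View pics/r11.png

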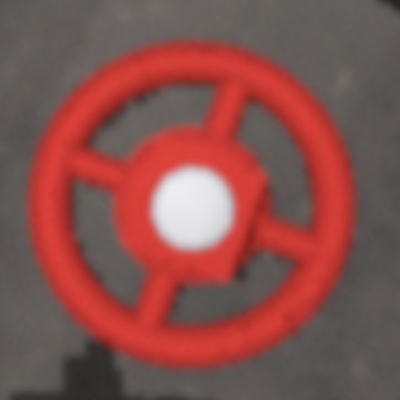

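The rectified wheel picture shows a rim 82 mm across, centred at (191,205). The spokes and the visible hub edge lie about 20° from the image axes. I compute the hub yaw and the grasp.

```bash
cat >> h.py <<'E'
def tilt(y,zb,phi=15):
    y=y/np.linalg.norm(y);p=np.cross(zb,y);a=np.radians(phi)
    return np.c_[np.sin(a)*zb+np.cos(a)*p,y,-np.cos(a)*zb+np.sin(a)*p]
E
python3 - <<'E'
from sq import *
np.set_printoptions(precision=4,suppress=True)
p=cv2.imread("pics/r11.png");p=p[5:405,0:391] 
p=cv2.warpAffine(cv2.imread("pics/r11.png"),np.float32([[1,0,8.5],[0,1,-4.5]]),(400,400))
g=p[...,2].astype(float)-p[...,1]
for r in((.02,.031),(.022,.029)):print(ang(g,400,.05,r))
A=np.mean([ang(g,400,.05,r)[0] for r in((.02,.031),(.022,.029))])
best=(A) 
t=np.radians(best);y=np.array([np.sin(t),np.cos(t),0]);np.save("hy.npy",y);print(best,y)
R=tilt(y,np.array([0,0,1.]));C=np.array([.4643,-.2102,0])
for zt in(.09,.0165):
    P=C+[0,0,zt]-R@[0,0,.073];print(P);plan(P,R)
E
```

```text
(np.float32(14.414642), np.float32(0.017608728))
(np.float32(20.74131), np.float32(0.5330727))
17.577976 [0.302  0.9533 0.    ]
[ 0.4823 -0.2159  0.1605]
travel units [-0.067 -0.009  0.923] rot units [-0.0389  0.0008  0.1461] min rows 2.42
[ 0.4823 -0.2159  0.087 ]
travel units [-0.256 -0.009  1.633] rot units [-0.0389  0.0008  0.1461] min rows 3.97
```

Run:
```python
from h import *
t=np.radians(20.6);y=np.array([np.sin(t),np.cos(t),0]);np.save("hy.npy",y)
R=tilt(y,np.array([0,0,1.]));C=np.array([.4643,-.2102,0]);plan(C+[0,0,.09]-R@[0,0,.073],R)
```

```text
travel units [-0.064 -0.019  0.924] rot units [-0.0457  0.0008  0.1715] min rows 2.84
```

```bash
python3 -m inch '[{"rotation":[0,0,0],"travel":[-0.02,-0.006,0.31],"gripper":85},{"rotation":[0,0,0],"travel":[-0.02,-0.006,0.31],"gripper":85},{"rotation":[0,0,0],"travel":[-0.02,-0.006,0.3],"gripper":85},{"rotation":[-0.0152,0.0003,0.0572],"travel":[0,0,0],"gripper":85},{"rotation":[-0.0152,0.0003,0.0572],"travel":[0,0,0],"gripper":85},{"rotation":[-0.0152,0.0003,0.0572],"travel":[0,0,0],"gripper":85},{"rotation":[0,0,0],"travel":[0,0,0],"gripper":85},{"rotation":[0,0,0],"travel":[0,0,0],"gripper":85}]' 100
python3 - <<'E'
from sq import *
np.set_printoptions(precision=4,suppress=True)
s=manip.read_state();im=manip.grab_frame("wrist");cv2.imwrite("pics/w8.png",im);print(s["wrist_force"])
c=np.array([.4643,-.2102,.006]);p=rect(im,"wrist",s,c,np.array([0,1.,0]),np.array([1.,0,0]),.05,400)
hsv=cv2.cvtColor(p,cv2.COLOR_BGR2HSV);m=(((hsv[...,0]<10)|(hsv[...,0]>170))&(hsv[...,1]>120)).astype(np.uint8)
n,l,st,ce=cv2.connectedComponentsWithStats(m);k=1+st[1:,4].argmax()
ct=max(cv2.findContours((l==k).astype(np.uint8),0,2)[0],key=cv2.contourArea);print(st[k],cv2.fitEllipse(ct),cv2.minEnclosingCircle(ct))
# white hub cap at z=.038
q=rect(im,"wrist",s,np.array([.4643,-.2102,.038]),np.array([0,1.,0]),np.array([1.,0,0]),.02,400)
h=cv2.cvtColor(q,cv2.COLOR_BGR2HSV);w=((h[...,1]<60)&(h[...,2]>140)).astype(np.uint8);M=cv2.moments(w,True);print("cap",M["m00"],M["m10"]/M["m00"],M["m01"]/M["m00"])
R=tilt(np.load("hy.npy"),np.array([0,0,1.]));C=np.array([.4643,-.2102,0]);plan(C+[0,0,.0165]-R@[0,0,.073],R)
E
```

```text
time_s: 13.07
position: [0.482, -0.2166, 0.1611]
orientation: [[-0.905, 0.348, -0.243], [0.336, 0.937, 0.089], [0.259, -0.001, -0.966]]
wrist_force: [1.5, -1.3, -0.6]
grip_width: 0.0847
grip_force: 0.0
[ 1.5452 -1.339  -0.5521]
[   33    35   335   335 62317] ((199.7016143798828, 201.92825317382812), (333.2397155761719, 333.7916564941406), 24.603599548339844) ((199.5370330810547, 202.138427734375), 167.9258270263672)
cap 26798.0 199.17087096051944 203.51671766549742
travel units [-0.192 -0.006  0.716] rot units [-0.0012  0.0002  0.0025] min rows 1.78
```

The rim and the hub cap agree with the estimate to 0.5 mm. I descend and grip.

```bash
python3 -m inch '[{"rotation":[0,0,0.0025],"travel":[-0.065,-0.006,0.24],"gripper":85},{"rotation":[0,0,0],"travel":[-0.065,0,0.24],"gripper":85},{"rotation":[0,0,0],"travel":[-0.065,0,0.236],"gripper":85},{"rotation":[0,0,0],"travel":[0,0,0],"gripper":60},{"rotation":[0,0,0],"travel":[0,0,0],"gripper":40},{"rotation":[0,0,0],"travel":[0,0,0],"gripper":15},{"rotation":[0,0,0],"travel":[0,0,0],"gripper":15},{"rotation":[0,0,0],"travel":[0,0,0],"gripper":15},{"rotation":[0,0,0],"travel":[0,0,0],"gripper":15},{"rotation":[0,0,0],"travel":[0,0,0],"gripper":15}]' 100
python3 - <<'E'
from h import *
s=manip.read_state();print(s["position"].tolist(),s["orientation"].tolist(),s["moment"],s["qpos"])
R=s["orientation"];C=np.array([.4647,-.2102,0]);print("o",R.T@(C-s["position"]),"b",R.T@[0,0,1])
E
```

```text
time_s: 13.95
position: [0.483, -0.2166, 0.0886]
orientation: [[-0.904, 0.353, -0.241], [0.342, 0.935, 0.088], [0.257, -0.003, -0.966]]
wrist_force: [-1.0, -0.6, 8.3]
grip_width: 0.0238
grip_force: 98.3
[0.4830138837621589, -0.21664532422693375, 0.08859677156241942] [[-0.9038652578266329, 0.35342499798003385, -0.24107751138753547], [0.3422165346665431, 0.9354591039645553, 0.08834086376447647], [0.2567400223861036, -0.0026524729299705323, -0.966476862264451]] [0.13505157 0.19384308 0.05628344] [ 18.46604437  43.62587283  -0.32931576 117.16395892  -0.47728209
  34.08091144  87.91136099]
o [-0.00398736 -0.00020825  0.09061118] b [ 0.25674002 -0.00265247 -0.96647686]
```

```bash
cat >> h.py <<'E'
def wheelpose(h,dyaw=0):
    B,x,y,z=model(np.load("v.npy"));a=np.load("a1.npy");a=a-(a@z)*z
    a=Ro.from_rotvec(np.radians(dyaw)*z).apply(a)
    R=tilt(a,z,14.9);return B+h*z-R@np.array([-.0040,0,.0906]),R
E
python3 -m inch '[{"rotation":[0,0,0],"travel":[0.05,0,-0.18],"gripper":15},{"rotation":[0,0,0],"travel":[0.1,0,-0.38],"gripper":15},{"rotation":[0,0,0],"travel":[0.1,0,-0.38],"gripper":15},{"rotation":[0,0,0],"travel":[0.1,0,-0.38],"gripper":15},{"rotation":[0,0,0],"travel":[0.1,0,-0.38],"gripper":15},{"rotation":[0,0,0],"travel":[0.1,0,-0.38],"gripper":15},{"rotation":[0,0,0],"travel":[0.05,0,-0.2],"gripper":15},{"rotation":[0,0,0],"travel":[0,0,0],"gripper":15},{"rotation":[0,0,0],"travel":[0,0,0],"gripper":15}]'
python3 - <<'E'
from h import *
np.set_printoptions(precision=4,suppress=True)
for h in(.1,.05):
    P,R=wheelpose(h);print(P);plan(P,R)
E
```

```text
time_s: 14.7
position: [0.4836, -0.2162, 0.3242]
orientation: [[-0.904, 0.353, -0.24], [0.342, 0.935, 0.088], [0.255, -0.003, -0.967]]
wrist_force: [-0.5, 0.9, -2.8]
grip_width: 0.024
grip_force: 99.0
[ 0.4833 -0.1072  0.3085]
travel units [0.336 1.018 0.249] rot units [-0.1903 -0.092  -0.2495] min rows 5.23
[ 0.4958 -0.0856  0.2651]
travel units [0.186 1.266 0.657] rot units [-0.1903 -0.092  -0.2495] min rows 5.23
```

```bash
python3 -m inch '[{"rotation":[-0.0317,-0.0153,-0.0416],"travel":[0,0,0],"gripper":15},{"rotation":[-0.0317,-0.0153,-0.0416],"travel":[0,0,0],"gripper":15},{"rotation":[-0.0317,-0.0153,-0.0416],"travel":[0,0,0],"gripper":15},{"rotation":[-0.0317,-0.0153,-0.0416],"travel":[0,0,0],"gripper":15},{"rotation":[-0.0317,-0.0153,-0.0416],"travel":[0,0,0],"gripper":15},{"rotation":[-0.0317,-0.0153,-0.0416],"travel":[0,0,0],"gripper":15},{"rotation":[0,0,0],"travel":[0,0,0],"gripper":15}]'
python3 - <<'E'
from h import *
np.set_printoptions(precision=4,suppress=True)
plan(*wheelpose(.1))
E
```

```text
time_s: 15.28
position: [0.4817, -0.218, 0.3204]
orientation: [[-0.996, -0.087, -0.01], [-0.083, 0.899, 0.43], [-0.028, 0.429, -0.903]]
wrist_force: [-0.5, -1.4, -2.3]
grip_width: 0.0236
grip_force: 99.1
travel units [-0.104  0.943  0.584] rot units [ 0.0027 -0.0018 -0.0014] min rows 2.67
```

```bash
python3 -m inch '[{"rotation":[0.0027,-0.0018,-0.0014],"travel":[-0.026,0.236,0.146],"gripper":15},{"rotation":[0,0,0],"travel":[-0.026,0.236,0.146],"gripper":15},{"rotation":[0,0,0],"travel":[-0.026,0.236,0.146],"gripper":15},{"rotation":[0,0,0],"travel":[-0.026,0.236,0.146],"gripper":15},{"rotation":[0,0,0],"travel":[0,0,0],"gripper":15},{"rotation":[0,0,0],"travel":[0,0,0],"gripper":15},{"rotation":[0,0,0],"travel":[0,0,0],"gripper":15}]'
python3 - <<'E'
from sq import *
np.set_printoptions(precision=4,suppress=True)
plan(*wheelpose(.1));plan(*wheelpose(.045))
print([manip.read_state()["position"].round(4).tolist() for _ in range(2)])
s=manip.read_state();im=manip.grab_frame("wrist");s2=manip.read_state();print(s2["position"],manip.read_state()["qpos"])
cv2.imwrite("pics/w9.png",im)
# hub cap (white) and rim in the tool frame: rim plane z=.006, cap plane .038 of wheel
R=s["orientation"];b=np.array([.257,0,-.9665]);o=np.array([-.004,0,.0906]);O=s["position"]+R@o;Z=R@b;X=R[:,1];Y=np.cross(-Z,X)
q=rect(im,"wrist",s,O+.038*Z,X,Y,.02,400);h=cv2.cvtColor(q,cv2.COLOR_BGR2HSV);w=((h[...,1]<60)&(h[...,2]>110)).astype(np.uint8);M=cv2.moments(w,True);print("cap mm",M["m00"]*.01,M["m10"]/M["m00"]*.1-20,M["m01"]/M["m00"]*.1-20)
p=rect(im,"wrist",s,O+.006*Z,X,Y,.05,400);h=cv2.cvtColor(p,cv2.COLOR_BGR2HSV);m=(((h[...,0]<10)|(h[...,0]>170))&(h[...,1]>120)).astype(np.uint8)
n,l,st,ce=cv2.connectedComponentsWithStats(m);k=1+st[1:,4].argmax();print(st[k])
ct=max(cv2.findContours((l==k).astype(np.uint8),0,2)[0],key=cv2.contourArea)
(cx,cy),r=cv2.minEnclosingCircle(ct);print("rim mm",cx*.25-50,cy*.25-50,r*.5)
E
```

```text
time_s: 15.87
position: [0.4849, -0.1054, 0.3093]
orientation: [[-0.996, -0.09, -0.007], [-0.084, 0.903, 0.421], [-0.031, 0.42, -0.907]]
wrist_force: [0.7, -0.1, -1.9]
grip_width: 0.0236
grip_force: 99.1
travel units [ 0.018 -0.019 -0.   ] rot units [-0.0026 -0.0008 -0.    ] min rows 0.06
travel units [-0.124 -0.016  0.531] rot units [-0.0026 -0.0008 -0.    ] min rows 1.31
[[0.4849, -0.1054, 0.3093], [0.4849, -0.1054, 0.3093]]
[ 0.4851 -0.106   0.3094] [ 30.6439  23.3545 -17.8052 117.2512 -22.7837  49.2959 125.3267]
cap mm 367.85 1.4615006116623626 -0.7768302297131982
[   38    35   330   335 44931]
rim mm 0.8323402404785156 0.4417991638183594 84.11165618896484
```

The rim seen in the hand shows the wrist camera reads about 0.8 mm too far in tool y, so I allow for it and approach.

```bash
python3 -m inch '[{"rotation":[-0.0026,-0.0008,0],"travel":[-0.03,-0.012,0.13],"gripper":15},{"rotation":[0,0,0],"travel":[-0.03,-0.012,0.13],"gripper":15},{"rotation":[0,0,0],"travel":[-0.03,0,0.13],"gripper":15},{"rotation":[0,0,0],"travel":[-0.03,0,0.12],"gripper":15},{"rotation":[0,0,0],"travel":[0,0,0],"gripper":15},{"rotation":[0,0,0],"travel":[0,0,0],"gripper":15},{"rotation":[0,0,0],"travel":[0,0,0],"gripper":15}]'
python3 - <<'E'
from h import *
np.set_printoptions(precision=4,suppress=True)
plan(*wheelpose(.045));s=manip.read_state();print(s["wrist_force"],s["moment"])
E
```

```text
time_s: 16.5
position: [0.4971, -0.0857, 0.2634]
orientation: [[-0.996, -0.09, -0.004], [-0.083, 0.901, 0.426], [-0.034, 0.425, -0.904]]
wrist_force: [-0.1, 0.5, -1.2]
grip_width: 0.024
grip_force: 99.1
travel units [-0.001  0.01   0.033] rot units [0.0003 0.001  0.    ] min rows 0.08
[-0.0708  0.4623 -1.2461] [-0.7029 -0.013  -0.0148]
```

```bash
python3 -m inch '[{"rotation":[0,0,0],"travel":[-0.0116,0,0.0435],"gripper":15},{"rotation":[0,0,0],"travel":[-0.0116,0,0.0435],"gripper":15},{"rotation":[0,0,0],"travel":[0,0,0],"gripper":15}]'
for i in 1; do python3 -m inch '[{"rotation":[0,0,0],"travel":[-0.005,0,0.0193],"gripper":15},{"rotation":[0,0,0],"travel":[0,0,0],"gripper":15}]'; done
python3 -m inch '[{"rotation":[0,0,0],"travel":[-0.005,0,0.0193],"gripper":15},{"rotation":[0,0,0],"travel":[0,0,0],"gripper":15}]'
python3 - <<'E'
from h import *
np.set_printoptions(precision=4,suppress=True)
plan(*wheelpose(.022));s=manip.read_state();print(s["wrist_force"],s["moment"],s["orientation"].T@s["wrist_force"])
E
```

```text
time_s: 16.75
position: [0.4993, -0.0808, 0.2551]
orientation: [[-0.996, -0.091, -0.005], [-0.084, 0.9, 0.427], [-0.035, 0.426, -0.904]]
wrist_force: [-0.8, -0.2, -2.6]
grip_width: 0.0237
grip_force: 99.1
time_s: 16.92
position: [0.4995, -0.08, 0.2535]
orientation: [[-0.996, -0.091, -0.005], [-0.084, 0.9, 0.427], [-0.034, 0.426, -0.904]]
wrist_force: [-1.0, 0.3, -2.5]
grip_width: 0.0237
grip_force: 99.5
time_s: 17.08
position: [0.4997, -0.0791, 0.2515]
orientation: [[-0.996, -0.091, -0.006], [-0.085, 0.9, 0.427], [-0.034, 0.426, -0.904]]
wrist_force: [-3.2, 0.2, -4.0]
grip_width: 0.0239
grip_force: 99.1
travel units [-0.032  0.003  0.12 ] rot units [0.0007 0.0003 0.0006] min rows 0.3
[-3.2115  0.1564 -3.9951] [-0.9689  0.4709  0.192 ] [ 3.3191 -1.2685  3.6977]
```

```bash
python3 -m inch '[{"rotation":[0,0,0],"travel":[-0.002,0,0.0193],"gripper":15},{"rotation":[0,0,0],"travel":[0,0,0],"gripper":15}]'
python3 -m inch '[{"rotation":[0,0,0],"travel":[-0.004,0,0.0193],"gripper":15},{"rotation":[0,0,0],"travel":[0,0,0],"gripper":15}]'
python3 - <<'E'
from h import *
np.set_printoptions(precision=4,suppress=True)
plan(*wheelpose(.022));s=manip.read_state();R=s["orientation"];print(R.T@s["moment"],R.T@s["wrist_force"])
E
```

```text
time_s: 17.25
position: [0.5002, -0.0782, 0.2498]
orientation: [[-0.996, -0.091, -0.005], [-0.084, 0.9, 0.427], [-0.034, 0.426, -0.904]]
wrist_force: [-2.0, -0.3, -4.2]
grip_width: 0.0239
grip_force: 99.1
time_s: 17.42
position: [0.5007, -0.0773, 0.2482]
orientation: [[-0.996, -0.091, -0.005], [-0.085, 0.9, 0.427], [-0.034, 0.426, -0.904]]
wrist_force: [-1.0, 0.4, -3.2]
grip_width: 0.0239
grip_force: 99.1
travel units [-0.022  0.002  0.082] rot units [0.0007 0.0006 0.0007] min rows 0.2
[0.7159 0.6777 0.0433] [ 1.0854 -0.9373  3.0282]
```

It is sliding on freely, with about 8.5 mm left.

```bash
python3 -m inch '[{"rotation":[0,0,0],"travel":[-0.005,0,0.0193],"gripper":15},{"rotation":[0,0,0],"travel":[-0.005,0,0.0193],"gripper":15},{"rotation":[0,0,0],"travel":[0,0,0],"gripper":15}]'
python3 -m inch '[{"rotation":[0,0,0],"travel":[-0.005,0,0.0193],"gripper":15},{"rotation":[0,0,0],"travel":[0,0,0],"gripper":15}]'
python3 -m inch '[{"rotation":[0,0,0],"travel":[-0.0025,0,0.0097],"gripper":15},{"rotation":[0,0,0],"travel":[0,0,0],"gripper":15}]'
python3 -m inch '[{"rotation":[0,0,0],"travel":[-0.0025,0,0.0097],"gripper":15},{"rotation":[0,0,0],"travel":[0,0,0],"gripper":15}]'
python3 - <<'E'
from h import *
np.set_printoptions(precision=4,suppress=True)
plan(*wheelpose(.022));s=manip.read_state();R=s["orientation"];print(R.T@s["moment"],R.T@s["wrist_force"])
E
```

```text
time_s: 17.67
position: [0.5017, -0.0755, 0.2446]
orientation: [[-0.996, -0.091, -0.005], [-0.085, 0.9, 0.427], [-0.034, 0.426, -0.904]]
wrist_force: [-3.6, -0.1, -4.3]
grip_width: 0.0238
grip_force: 99.1
time_s: 17.83
position: [0.5022, -0.0747, 0.243]
orientation: [[-0.996, -0.091, -0.005], [-0.084, 0.9, 0.427], [-0.034, 0.426, -0.904]]
wrist_force: [-3.2, 0.4, -3.9]
grip_width: 0.024
grip_force: 99.1
time_s: 18.0
position: [0.5024, -0.0744, 0.2422]
orientation: [[-0.996, -0.091, -0.005], [-0.084, 0.9, 0.427], [-0.034, 0.426, -0.904]]
wrist_force: [-3.6, -0.7, -2.6]
grip_width: 0.0236
grip_force: 99.2
time_s: 18.17
position: [0.5026, -0.0741, 0.2416]
orientation: [[-0.996, -0.091, -0.005], [-0.084, 0.9, 0.427], [-0.034, 0.426, -0.904]]
wrist_force: [-5.7, -1.6, 0.9]
grip_width: 0.0239
grip_force: 100.0
travel units [-0.002  0.002  0.009] rot units [0.0007 0.0007 0.0006] min rows 0.02
[ 0.5931  1.2783 -0.0065] [ 5.8192 -0.527  -1.4219]
```

```bash
python3 -m inch '[{"rotation":[0,0,0],"travel":[-0.0025,0,0.0097],"gripper":15},{"rotation":[0,0,0],"travel":[0,0,0],"gripper":15}]'
python3 -m inch '[{"rotation":[0,0,0],"travel":[-0.0025,0,0.0097],"gripper":15},{"rotation":[0,0,0],"travel":[0,0,0],"gripper":15}]'
python3 - <<'E'
from h import *
np.set_printoptions(precision=4,suppress=True)
plan(*wheelpose(.022));s=manip.read_state();R=s["orientation"];print(R.T@s["moment"],R.T@s["wrist_force"])
E
```

```text
time_s: 18.33
position: [0.5026, -0.074, 0.2414]
orientation: [[-0.996, -0.091, -0.005], [-0.084, 0.9, 0.427], [-0.034, 0.426, -0.904]]
wrist_force: [-8.5, -5.4, 10.8]
grip_width: 0.024
grip_force: 101.3
time_s: 18.5
position: [0.5027, -0.074, 0.2412]
orientation: [[-0.996, -0.09, -0.005], [-0.084, 0.9, 0.427], [-0.034, 0.425, -0.904]]
wrist_force: [-12.1, -8.6, 20.9]
grip_width: 0.0237
grip_force: 102.7
travel units [-0.001  0.003  0.005] rot units [0.0005 0.0008 0.0004] min rows 0.02
[-0.0094  2.7173  0.0275] [ 12.0516   2.2888 -22.4965]
```

The hub is hard against the shoulder at 22.5 mm, so I release and retreat along the axis.

```bash
python3 -m inch '[{"rotation":[0,0,0],"travel":[0.003,0,-0.01],"gripper":15},{"rotation":[0,0,0],"travel":[0,0,0],"gripper":40},{"rotation":[0,0,0],"travel":[0,0,0],"gripper":70},{"rotation":[0,0,0],"travel":[0,0,0],"gripper":70},{"rotation":[0,0,0],"travel":[0,0,0],"gripper":70},{"rotation":[0,0,0],"travel":[0.05,0,-0.19],"gripper":70},{"rotation":[0,0,0],"travel":[0.1,0,-0.38],"gripper":70},{"rotation":[0,0,0],"travel":[0.1,0,-0.38],"gripper":70},{"rotation":[0,0,0],"travel":[0,0,0],"gripper":70},{"rotation":[0,0,0],"travel":[0,0,0],"gripper":70}]'
python3 - <<'E'
from sq import *
np.set_printoptions(precision=4,suppress=True)
s=manip.read_state();im=manip.grab_frame("wrist");cv2.imwrite("pics/w10.png",im)
B,x,y,z=model(np.load("v.npy"));X=s["orientation"][:,1];X=X-(X@z)*z;X/=np.linalg.norm(X);Y=np.cross(-z,X)
for h in(.022,.038):
    p=rect(im,"wrist",s,B+(h+.006)*z,X,Y,.06,480);hs=cv2.cvtColor(p,cv2.COLOR_BGR2HSV);m=(((hs[...,0]<10)|(hs[...,0]>170))&(hs[...,1]>120)).astype(np.uint8)
    n,l,st,ce=cv2.connectedComponentsWithStats(m);k=1+st[1:,4].argmax();ct=max(cv2.findContours((l==k).astype(np.uint8),0,2)[0],key=cv2.contourArea)
    print(h,"bbox mm",st[k][:4]*.25,"fit",cv2.fitEllipse(cv2.convexHull(ct)))
for c in("side","top"):
    i=manip.grab_frame(c);cv2.imwrite(f"pics/{c}10.png",i)
    r=manip.place_of(c,"handwheel");e=manip.search_frame(c,"handwheel")
    print(c,r[:2],e[:2],proj(c,B+.022*z),"rim ext",[f(proj(c,np.vstack([circ(B,x,y,z,.0415,.0275),circ(B,x,y,z,.013,.06)])),0).round(1) for f in(np.min,np.max)])
E
```

```text
time_s: 19.33
position: [0.4792, -0.1174, 0.3274]
orientation: [[-0.996, -0.091, -0.0], [-0.082, 0.901, 0.425], [-0.038, 0.423, -0.905]]
wrist_force: [-0.0, 0.6, -0.4]
grip_width: 0.0699
grip_force: 0.0
0.022 bbox mm [18.75 18.25 82.75 82.75] fit ((238.66221618652344, 239.3307647705078), (328.7242431640625, 333.1714172363281), 31.16666603088379)
0.038 bbox mm [21.25 19.25 77.75 77.75] fit ((238.8806915283203, 233.43331909179688), (309.0328063964844, 313.1722106933594), 30.5094051361084)
side [{'location': [241.1, 188.8], 'conf': 0.61}] [{'extent': [226.0, 169.4, 264.7, 196.6], 'conf': 0.59}] [[241.2846 187.7988]] rim ext [array([224.7, 169.3]), array([259.7, 194.2])]
top [{'location': [264.0, 190.7], 'conf': 0.77}] [{'extent': [247.4, 175.0, 278.7, 211.8], 'conf': 0.75}] [[262.1769 192.2558]] rim ext [array([246.8, 175. ]), array([278.9, 209.7])]
```

The wheel measures 83 mm at the home depth, centred and circular, and all three cameras agree with home. Nothing touches the gripper, so I hand in.

```bash
python3 -c "
from rig import manip
print(manip.finish_job())"
```

```text
the job is handed in; nothing more can be done
None
```

The gland bush is seated in the bonnet and the handwheel is home on the square, both let go; the job was handed in at about 19.6 s and the judge returned no verdict.

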